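Snap the retaining cap onto the shaker drive's spindle

ROBOT

A 6-joint arm with a two-finger parallel gripper is mounted at the origin on a cart in front of the work surface, level with it; the furniture and walls round the work are solid. World frame = base frame: x ahead of the robot, y to its left, z up, the work surface at z = 0. Lengths are in mm, angles in rad, forces in N, time in s.
With the tool pointing down it reaches from about 350 to 875 mm from the base axis. Payload 4.2 kg.
Tool frame: the origin (TCP) lies midway between the tips of the shut fingers; the grasp point (between the pads) lies 19 mm behind it; z points along the fingers, y is the direction in which the jaws open and shut (so a half turn about z gives the same grasp; the last joint's range is limited). The gripper opens to 85 mm and grips with 20 to 120 N. Pads are 22 mm wide; open, the fingers measure 114 mm over their backs; the gripper's body (76 mm by 85 mm) begins 54 mm behind the grasp point. The pads swing forward as they close: fully open they stand 13 mm farther back than shut.
Start: joints at [-0.988, 0.385, 0.008, 0, -1.194, -0.259], TCP at [198.872, -592.494, 231.312] pointing down, gripper open.
Joint ranges: [-3.14, 3.14], [-1.21, 2.06], [-1.07, 1.41], [-3.16, 2.05], [-2.99, -0.16], [-3.1, 3.1]. Speed limits (rad/s): [2.79, 2.79, 3.14, 3.14, 3.14, 3.14].

INTERFACE

Orientations are given as a unit quaternion [x, y, z, w].
In Python, from bench import arm gives the robot as it stands.
- The arm moves only by the tool send_rows, never from a script. Its arguments are lists of equal length, an entry for each row: "translation": the shift along the tool's x, y, z in mm, a list of three; "dr": the turn, a rotation vector about the tool's x, y, z in degrees, a list of three; "grip": the finger opening in mm, from 0 to 85.4. In form: {"translation": [[dx, dy, dz], ...], "dr": [[ax, ay, az], ...], "grip": [grip, ...]}. A call has exactly 5 rows; each row shifts and turns the commanded pose from where the row before left it, along the tool's axes as they then stand; what a row does not reach is not made up. A row lasts 1/8 s, in which the tool goes at most 62.5 mm and 10.7 degrees, less where a joint would pass 70% of its speed; a pose out of reach is approached as far as the arm can. A call with a gripper value outside its range is refused whole. The fingers move at their own pace and stop on an object; the grip force is fixed at half the most. Time passes only in rows, so rows that do not move let the fingers close, or fill a call up. It gives the time, the measured TCP pose, the force and the opening at its end, in the units of the state.
- arm.read_state(): the state, without advancing time (a new reading comes with each control period).
- arm.get_image(name): name is "side" or "top"; returns the picture (400x640x3 uint8, red, green, blue); there is no depth.
- arm.camera_info(name): a dict with "fx", "fy", "cx", "cy" (pixels), "D" ([k1, k2, p1, p2, k3] as OpenCV has them; the pictures are not rectified), "cam_to_world" (4x4, takes a point from camera to world coordinates). Camera axes: x right, y down, z forward; pixel columns grow to the right and rows downward; lengths in mm; the calibration is good to about 2 mm. A picture is of the moment at which its call begins. camera_info takes no time and is no camera call.
- arm.job_done(): hands the job in, once; it reports no verdict.
Trained networks look in the newest picture that a camera, given by its name, has taken for a name from the list of things; names that differ only in an ending like _2 or _b are one class to them, and where a whole thing is asked for, a point or a joint stands for the part that bears it (a point fixed in the world has none). Each returns a list of dicts, best first, with "confidence" (0 to 1); they miss things now and then, are a little off and sometimes report something else, mostly with a low value. They report only what shows in the picture. A call takes as long as a camera call.
- arm.search_frame(thing, camera): "xyz" ([x, y, z] in mm, in world coordinates, good to about 4 mm: the middle of the surface that is visible of it).
- arm.place_of(thing, camera): "xyz" ([x, y, z] in mm, in world coordinates, good to about 4 mm: a listed point, or the origin of a listed thing).
The state is a dict: "clock": time; "joints": joint angles; "joint_vel": joint speeds; "joint_efforts": joint torques, N m; "position": TCP position; "ee_rot": TCP orientation; "contact_force": force on the tool from outside, world axes, zero at the start; "wrist_torque": the same for the moment, N m; "gripper_width": finger opening in mm.
Only numpy, scipy, OpenCV 4.12 (cv2) and the standard library are available. Lean on these libraries where they do the work, as an engineer would, in place of code of your own. Each camera call takes 0.05 s, during which the arm holds its last target.

TASK

Put the counterweights back on the shaker drive unit: thread the large steel ring and then the small brass ring onto its upright spindle, each fully home, and then press the red snap cap, mouth down, onto the stud on top of the spindle until it clicks home. Keep pressing down firmly after the click and finish while still holding the cap pressed down; do not let go of it. Leave the other things on the bench where they stand.

Things in the scene. Friction and masses are not known exactly. Their poses are not given: they have to be found in the camera images.
- spindle_seat (a point): Fixed white and blue shaker drive unit, 130 x 110 mm, with an upright spindle in its middle. This point lies on the spindle's axis on top of the aluminium flange (68 mm across, 48 mm above the bench), on which the large ring must sit. z is up, x points to the unit's back (away from its black control strip). The spindle's lower part is a 24 mm shaft up to 38 mm above this point.
- spindle_top (a point): Top of the spindle, on its axis, 64 mm above spindle_seat. Above the 24 mm shaft stands a stud of 18 mm diameter with three sprung brass balls (middle 51.5 mm above spindle_seat) that stand out to 24 mm diameter; its nose tapers from 58 mm up to 12 mm across at this point.
- ring_large_center (a point): Large plain steel ring, outside 56 mm, bore 28 mm, 20 mm high, about 0.16 kg, lying flat on the bench. The point is the centre of the bore, half-way up; z along the bore. Home: resting on the flange, this point 10 mm above spindle_seat.
- ring_small_center (a point): Small plain brass ring, outside 46 mm, bore 28 mm, 18 mm high, about 0.10 kg, lying flat on the bench. The point is the centre of the bore, half-way up; z along the bore. Home: resting on the large ring, this point 29 mm above spindle_seat.
- cap_center (a point): Red ribbed snap cap, 38 mm across, 28 mm high, 30 g, mouth down, white disc on its top. The point: on its axis, half-way up; z up. Pushed down on the stud, its inner lip (20 mm clear, 2 mm above the mouth) meets the balls 13 mm before home, resists with about 8 N, snaps over at 7 mm (balls then pull it down); home when its roof meets the nose, this point 56 mm above spindle_seat.
- cabinet_corner (a point): Blue UV viewing cabinet, fixed, 260 mm wide, 390 mm deep, 280 mm high: the foot of its front corner nearest the drive unit. It stands from here to the back (+x) and to the right (-y); its drawer knob stands about 30 mm out in front. Keep the arm clear of it.
- label_tape: Bystander: roll of white tape, 62 mm across, 18 mm high, lying flat; origin at the middle of its underside.
- dropper_bottle: Bystander: white dropper bottle with a blue tip, 31 mm across, 94 mm high; origin at the middle of its underside.
- petri_dish: Bystander: glass dish, 81 mm across, 15 mm high; origin at the middle of its underside.
- beaker: Bystander: glass beaker, 59 mm across, 71 mm high; origin at the middle of its underside.

How it is judged:
By the outcome, as a careful person would: the job done as asked, in the order asked, and still so for the second after the job is handed in, while the arm keeps its last pose, push and grip.
It also fails if it takes over 72 s, if anything falls off the work surface, if the arm or the gripper's body presses on something with over 40 N, if the wrist force passes 120 N, or if a joint passes its speed limit or range.

## Working session

There is one attempt and no reset: what is moved stays moved. The work goes in short steps, Python scripts to look and compute and a tool call to move; the robot and the scene stay as the last step left them, time stands still between calls to the robot, and variables do not carry over. Pictures are saved under pics/ and viewed, and the job is handed in when it is done.

Besides the shell and the picture viewer there is one more tool, called after ">>>" by a JSON object that holds its "api" and its "payload". send_rows: Moves the arm, as the interface text tells. Its arguments: {"type":"object","properties":{"translation":{"type":"array"},"dr":{"type":"array"},"grip":{"type":"array"}},"required":["translation","dr","grip"]}

```bash
mkdir -p pics; ls; python3 - <<'E'
from bench import arm
import cv2
for c in("side","top"):
    im=arm.get_image(c); cv2.imwrite(f"pics/{c}0.png",im[:,:,::-1])
    i=arm.camera_info(c); print(c,i)
    for t in ["spindle_seat","spindle_top","ring_large_center","ring_small_center","cap_center","cabinet_corner"]:
        print(t,[( [round(v) for v in d["xyz"]],round(d["confidence"],2)) for d in arm.place_of(t,c)][:3])
print(arm.read_state())
E
```

```text
pics
side {'fx': 398.1263324128474, 'fy': 398.1263324128474, 'cx': 316.4009750122289, 'cy': 192.47327549944723, 'D': array([0.00939475, 0.        , 0.        , 0.        , 0.        ]), 'cam_to_world': array([[-8.38171108e-01, -3.08742498e-01,  4.49607900e-01,
        -4.71205026e+01],
       [-5.45291874e-01,  4.57405190e-01, -7.02450898e-01,
         8.36062117e+02],
       [ 1.12234584e-02, -8.33941582e-01, -5.51738590e-01,
         7.91941028e+02],
       [ 0.00000000e+00,  0.00000000e+00,  0.00000000e+00,
         1.00000000e+00]])}
spindle_seat []
spindle_top [([579, 126, 113], 0.81), ([491, -520, 0], 0.74)]
ring_large_center [([459, 276, 6], 0.54), ([491, -516, 1], 0.16)]
ring_small_center []
cap_center [([466, -173, 15], 0.4)]
cabinet_corner [([596, -91, 2], 0.85)]
top {'fx': 385.02327864714397, 'fy': 385.02327864714397, 'cx': 326.1702428666817, 'cy': 199.3766860941309, 'D': array([-0.02819469,  0.        ,  0.        ,  0.        ,  0.        ]), 'cam_to_world': array([[ 7.92506724e-03, -9.96367377e-01,  8.47894092e-02,
         3.99600101e+02],
       [-9.99833010e-01, -6.4
[... 559 characters left out ...]
clock': 0.7, 'joints': array([-9.88400498e-01,  3.84643094e-01,  7.91174442e-03, -1.18060887e-05,
       -1.19398979e+00, -2.58590893e-01]), 'joint_vel': array([-0.00041963, -0.00078146,  0.00080809,  0.00117937,  0.00137784,
       -0.0004044 ]), 'joint_efforts': array([ 1.74870934e-04, -3.91950130e+01,  1.88581038e+01,  4.18991715e+00,
       -3.60706827e-04, -2.49095592e-06]), 'position': array([ 198.87665571, -592.49526868,  231.34931181]), 'ee_rot': array([-1.61193942e-01,  9.86922749e-01, -3.20791492e-05,  2.03574364e-05]), 'contact_force': array([ 0.76372681, -0.19124113,  0.62762563]), 'wrist_torque': array([-0.01005194, -0.04986619,  0.02203904]), 'gripper_width': 85.31932518021495}
```

View pics/side0.png

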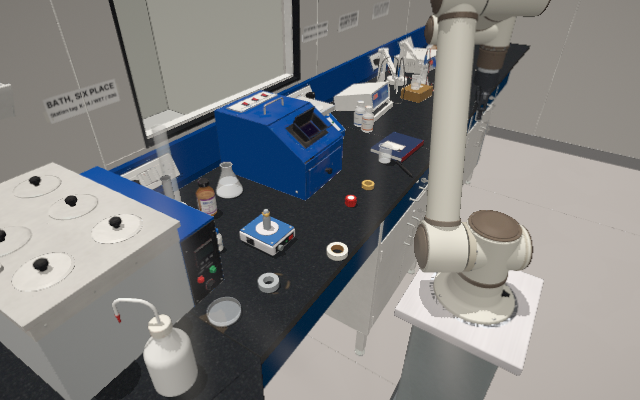

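View pics/top0.png

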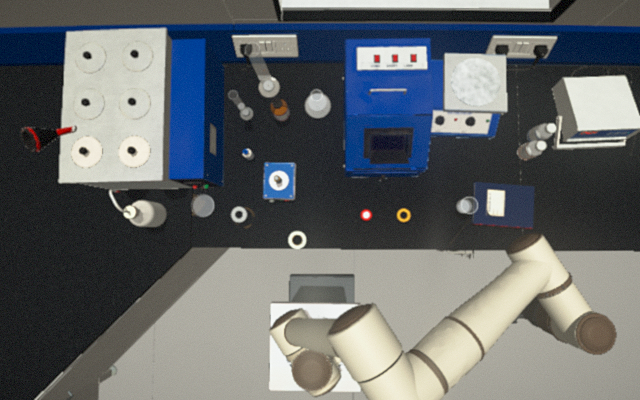

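```bash
cat > h.py <<'E'
import numpy as np,cv2
from bench import arm
def ray(c,uv):
    i=arm.camera_info(c);K=np.array([[i["fx"],0,i["cx"]],[0,i["fy"],i["cy"]],[0,0,1]])
    p=cv2.undistortPoints(np.array([[uv]],float),K,i["D"])[0,0]
    T=i["cam_to_world"];return T[:3,3],T[:3,:3]@np.array([p[0],p[1],1])
def atz(c,uv,z):
    o,d=ray(c,uv);return o+d*(z-o[2])/d[2]
def proj(c,P):
    i=arm.camera_info(c);K=np.array([[i["fx"],0,i["cx"]],[0,i["fy"],i["cy"]],[0,0,1]])
    W=np.linalg.inv(i["cam_to_world"]);r,_=cv2.Rodrigues(W[:3,:3])
    return cv2.projectPoints(np.array(P,float).reshape(-1,1,3),r,W[:3,3],K,i["D"])[0].reshape(-1,2)
def circ(c,ctr,r,n=40):
    a=np.linspace(0,2*np.pi,n);return proj(c,np.c_[ctr[0]+r*np.cos(a),ctr[1]+r*np.sin(a),np.full(n,ctr[2])])
E
python3 - <<'E'
import cv2,numpy as np
L=[("top",279,181),("top",239,215),("top",366,215),("top",404,215),("side",267,230),("side",268,282),("side",351,201),("side",368,185)]
rows=[]
for c in("top","side"):
    im=cv2.imread(f"pics/{c}0.png")
    t=[cv2.resize(im[v-22:v+23,u-22:u+23],(200*2-10,390),interpolation=cv2.INTER_CUBIC) for k,u,v in L if k==c]
    cv2.imwrite(f"pics/{c}crop.png",np.vstack([np.hstack(t[:2]),np.hstack(t[2:])])[:600] if 0 else cv2.resize(np.vstack([np.hstack(t[:2]),np.hstack(t[2:])]),(600,600)))
E
```

```text
(no output)
```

View pics/topcrop.png

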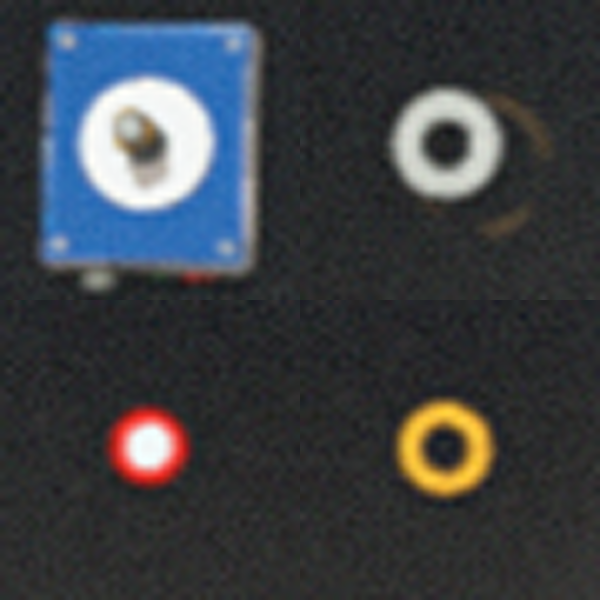

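View pics/sidecrop.png

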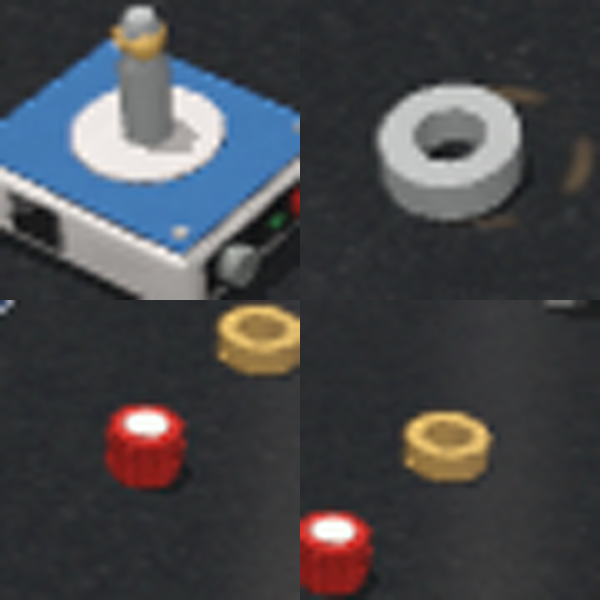

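```bash
cat > m.py <<'E'
from h import *
from scipy.optimize import least_squares
def model(c,xy,z0,z1,r):
    pts=np.vstack([circ(c,(xy[0],xy[1],z),r) for z in(z0,z1)]).astype(np.float32)
    h=cv2.convexHull(pts);m=cv2.moments(h);return np.array([m["m10"],m["m01"]])/m["m00"],m["m00"]
def seg(im,uv,fn,R=20):
    hsv=cv2.cvtColor(im,cv2.COLOR_BGR2HSV).astype(int);m=fn(hsv).astype(np.uint8)
    w=np.zeros_like(m);w[uv[1]-R:uv[1]+R+1,uv[0]-R:uv[0]+R+1]=1;m*=w
    cs,_=cv2.findContours(m,cv2.RETR_EXTERNAL,cv2.CHAIN_APPROX_NONE);k=max(cs,key=cv2.contourArea)
    f=np.zeros_like(m);cv2.drawContours(f,[k],-1,1,-1);ys,xs=np.nonzero(f)
    return np.array([xs.mean(),ys.mean()]),len(xs)
def fit(c,uvm,z0,z1,r):
    g=atz(c,uvm,(z0+z1)/2)[:2]
    return least_squares(lambda p:model(c,p,z0,z1,r)[0]-uvm,g,diff_step=1e-4).x
steel=lambda h:h[...,2]>85
brass=lambda h:(h[...,1]>90)&(h[...,2]>90)&(h[...,0]>10)&(h[...,0]<40)
red=lambda h:(h[...,2]>85)
white=lambda h:(h[...,2]>140)&(h[...,1]<60)
if __name__=="__main__":
    for n,t,s,fn,z,r in [("L",(239,215),(268,283),steel,(0,20),28),("S",(404,215),(368,185),brass,(0,18),23),("C",(366,215),(351,201),red,(0,28),19),("F",(279,181),None,white,(46,48),34)]:
        for c,uv in(("top",t),("side",s)):
            if uv is None: continue
            im=cv2.imread(f"pics/{c}0.png");u,a=seg(im,uv,fn)
            p=fit(c,u,*z,r);print(n,c,u.round(2),a,p.round(1),"modelarea",round(model(c,p,*z,r)[1]))
    # spindle top
    print(atz("top",(279-22+130/6.667,181-22+122/6.667),105),atz("side",(267-22+140/6.667,230-22+10/6.667),112))
E
python3 m.py
```

```text
L top [238.58 214.09] 229 [461.  276.5] modelarea 214
L side [268.2  281.99] 368 [461.8 272. ] modelarea 373
S top [403.21 214.82] 173 [ 462.6 -307.4] modelarea 145
S side [367.61 184.44] 114 [ 463.9 -311.6] modelarea 117
C top [365.66 214.49] 122 [ 462.6 -174.3] modelarea 99
C side [350.26 200.37] 126 [ 463.3 -178.4] modelarea 128
F top [278.47 180.08] 308 [578.8 131.2] modelarea 297
[580.25842493 129.70386483 105.        ] [579.33320635 127.19141385 112.        ]
```

>>> {"api": "send_rows", "payload": {"translation": [[0,0,0],[0,0,0],[-24,44,0],[-24,44,0],[-24,44,0]], "dr": [[0,0,9.28],[0,0,9.27],[0,0,0],[0,0,0],[0,0,0]], "grip": [85,85,85,85,85]}}

```text
clock: 1.32
position: [271.3, -459.3, 231.3]
ee_rot: [0.0, 1.0, -0.0, 0.0]
contact_force: [1.0, -0.6, -0.9]
gripper_width: 84.9
```

>>> {"api": "send_rows", "payload": {"translation": [[-24,44,0],[-24,44,0],[-24,44,0],[-24,44,0],[-24,44,0]], "dr": [[0,0,0],[0,0,0],[0,0,0],[0,0,0],[0,0,0]], "grip": [85,85,85,85,85]}}

```text
clock: 1.95
position: [391.5, -239.0, 231.7]
ee_rot: [-0.0, 1.0, -0.0, 0.001]
contact_force: [0.4, 0.1, 0.1]
gripper_width: 85.2
```

>>> {"api": "send_rows", "payload": {"translation": [[-7,51,0],[-7,51,0],[-7,51,0],[-7,51,0],[-7,51,0]], "dr": [[0,0,0],[0,0,0],[0,0,0],[0,0,0],[0,0,0]], "grip": [85,85,85,85,85]}}

```text
clock: 2.58
position: [425.9, 16.2, 231.8]
ee_rot: [-0.0, 1.0, 0.0, 0.001]
contact_force: [1.5, -0.4, -0.6]
gripper_width: 85.1
```

>>> {"api": "send_rows", "payload": {"translation": [[-7,51,20],[-7,51,30],[-7,51,30],[-7,51,30],[-7,54,20]], "dr": [[0,0,0],[0,0,0],[0,0,0],[0,0,0],[0,0,0]], "grip": [85,85,85,85,85]}}

```text
clock: 3.2
position: [460.5, 273.9, 100.1]
ee_rot: [-0.0, 1.0, -0.0, -0.0]
contact_force: [0.6, -0.3, 0.9]
gripper_width: 85.2
```

```bash
python3 - <<'E'
from m import *
st=arm.read_state();print(st["position"],st["clock"],st["joints"].round(2))
for c in("side","top"):
    im=arm.get_image(c)[:,:,::-1].copy();cv2.imwrite(f"pics/{c}1.png",im)
im=cv2.imread("pics/side1.png")[190:340,170:370];cv2.imwrite("pics/side1c.png",cv2.resize(im,(800,600)))
E
```

```text
[460.52185367 273.8686633  100.08563093] 3.2 [ 0.84  0.37 -0.38  0.   -0.82 -2.41]
```

View pics/side1c.png

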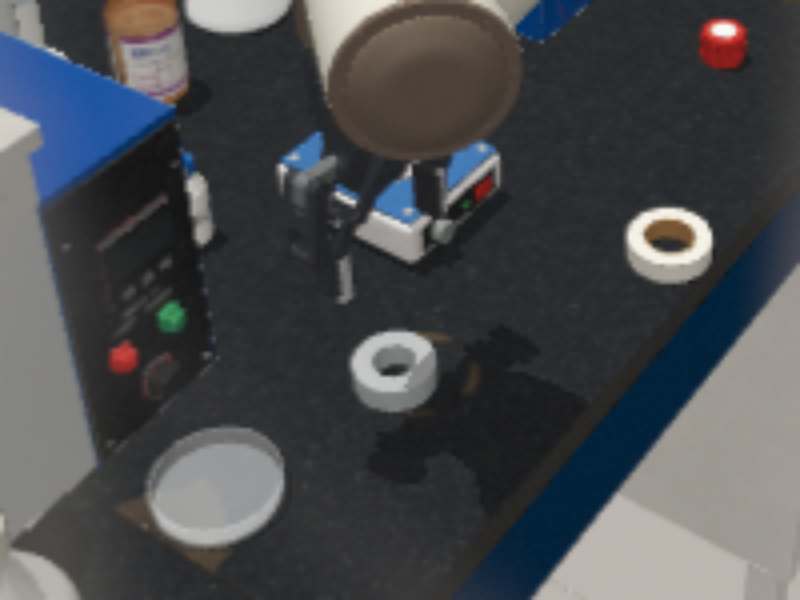

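>>> {"api": "send_rows", "payload": {"translation": [[-1,0,30],[0,0,30],[0,0,22],[0,0,12],[0,0,4]], "dr": [[0,0,0],[0,0,0],[0,0,0],[0,0,0],[0,0,0]], "grip": [85,85,85,85,85]}}

```text
clock: 3.92
position: [461.9, 272.3, 3.2]
ee_rot: [0.0, 1.0, -0.0, -0.0]
contact_force: [-0.1, -0.2, -0.2]
gripper_width: 84.9
```

>>> {"api": "send_rows", "payload": {"translation": [[0,0,0],[0,0,0],[0,0,0],[0,0,0],[0,0,0]], "dr": [[0,0,0],[0,0,0],[0,0,0],[0,0,0],[0,0,0]], "grip": [50,50,50,50,50]}}

```text
clock: 4.55
position: [462.6, 273.3, 5.0]
ee_rot: [-0.0, 1.0, 0.001, 0.001]
contact_force: [-1.2, -0.2, 5.8]
gripper_width: 53.3
```

```bash
cat > look.py <<'E'
import sys
from m import *
n,u0,v0,w,hh=sys.argv[1],*map(int,sys.argv[2:6]); c=sys.argv[6] if len(sys.argv)>6 else "side"
st=arm.read_state();print(st["position"].round(1),st["clock"],st["gripper_width"],st["contact_force"].round(1),st["wrist_torque"].round(2))
im=arm.get_image(c)[:,:,::-1].copy();cv2.imwrite(f"pics/{n}.png",im)
s=min(800/w,600/hh);cv2.imwrite(f"pics/{n}c.png",cv2.resize(im[v0:v0+hh,u0:u0+w],None,fx=s,fy=s,interpolation=cv2.INTER_CUBIC))
E
python3 look.py a2 220 220 100 75
```

```text
[462.6 273.3   5. ] 4.55 53.2818874974449 [-1.2 -0.2  5.8] [-0.11  0.28  0.06]
```

View pics/a2c.png

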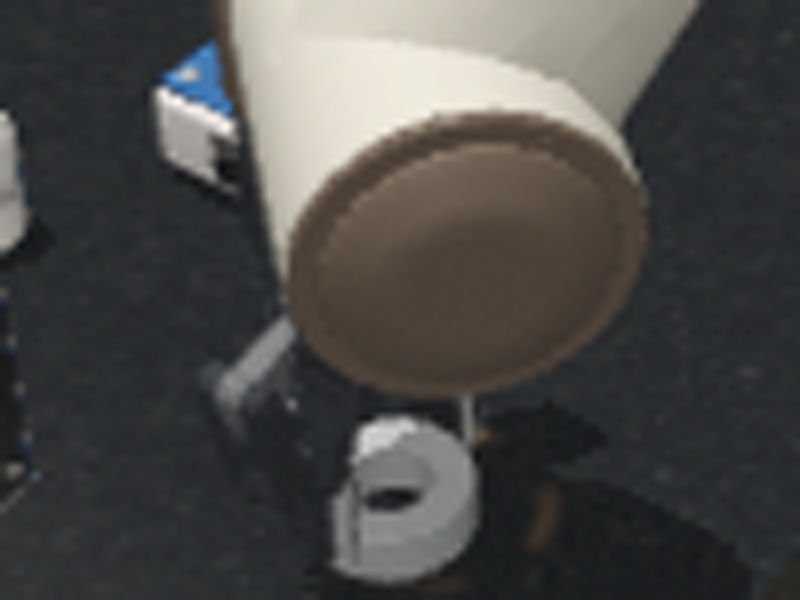

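>>> {"api": "send_rows", "payload": {"translation": [[0,0,-2],[0,0,-8],[0,0,-20],[0,0,-30],[0,0,-30]], "dr": [[0,0,0],[0,0,0],[0,0,0],[0,0,0],[0,0,0]], "grip": [50,50,50,50,50]}}

```text
clock: 5.22
position: [461.6, 272.2, 94.3]
ee_rot: [0.0, 1.0, -0.0, -0.0]
contact_force: [-0.0, -0.4, -2.7]
gripper_width: 53.1
```

```bash
python3 look.py a3 220 200 100 75; python3 look.py a3t 180 160 120 90 top
```

```text
[461.6 272.2  94.3] 5.225 53.133905945690415 [-0.  -0.4 -2.7] [ 0.01 -0.04  0.01]
[463.8 274.1  98.6] 5.275 52.980515544924174 [0.5 0.6 1.4] [ 0.15 -0.17 -0.05]
```

View pics/a3c.png

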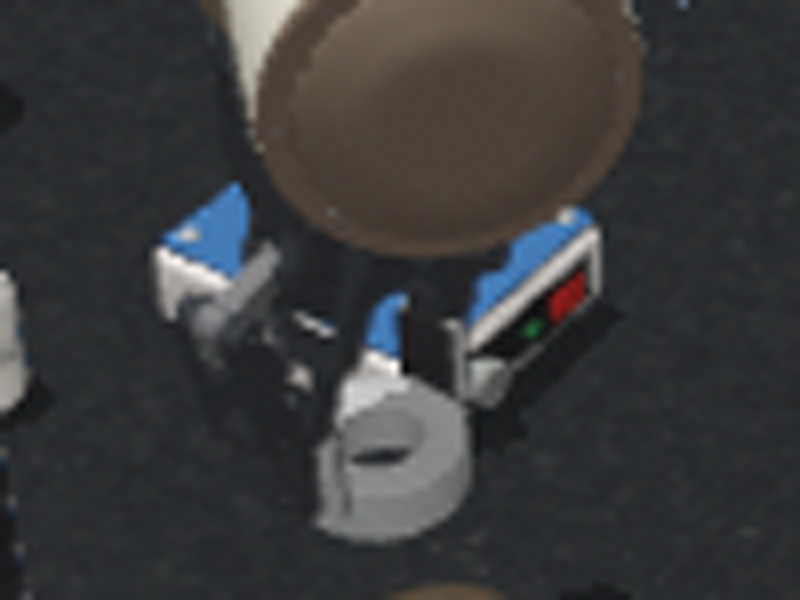

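View pics/a3tc.png

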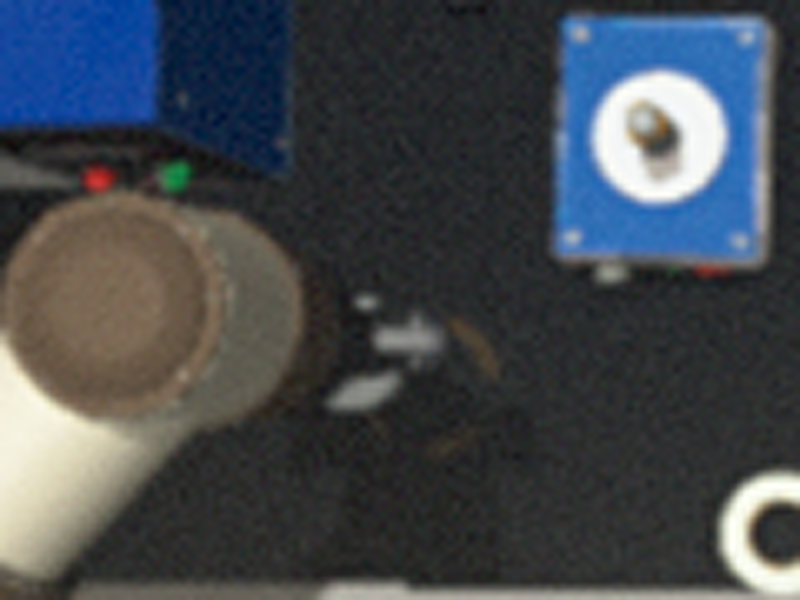

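>>> {"api": "send_rows", "payload": {"translation": [[0,0,-25],[0,0,-25],[-20,-25,0],[-30,-35,0],[-30,-35,0]], "dr": [[0,0,0],[0,0,0],[0,0,0],[0,0,0],[0,0,0]], "grip": [50,50,50,50,50]}}

```text
clock: 5.95
position: [541.8, 176.5, 142.2]
ee_rot: [-0.0, 1.0, -0.0, -0.001]
contact_force: [1.3, 1.0, -2.2]
gripper_width: 53.2
```

>>> {"api": "send_rows", "payload": {"translation": [[-25,-30,0],[-12.5,-19,0],[0,0,0],[0,0,0],[0,0,0]], "dr": [[0,0,0],[0,0,0],[0,0,0],[0,0,0],[0,0,0]], "grip": [50,50,50,50,50]}}

```text
clock: 6.58
position: [578.8, 129.2, 143.1]
ee_rot: [-0.001, 1.0, -0.0, -0.0]
contact_force: [-0.4, 1.0, -1.7]
gripper_width: 53.5
```

```bash
python3 look.py a4 220 170 100 75; python3 look.py a4t 230 140 120 90 top
```

```text
[578.8 129.2 143.1] 6.575 53.532340011500985 [-0.4  1.  -1.7] [ 0.06 -0.01 -0.02]
[578.8 129.3 143.2] 6.625 53.13869659840997 [ 0.2 -0.4 -0.9] [ 0.06 -0.06 -0.01]
```

View pics/a4c.png

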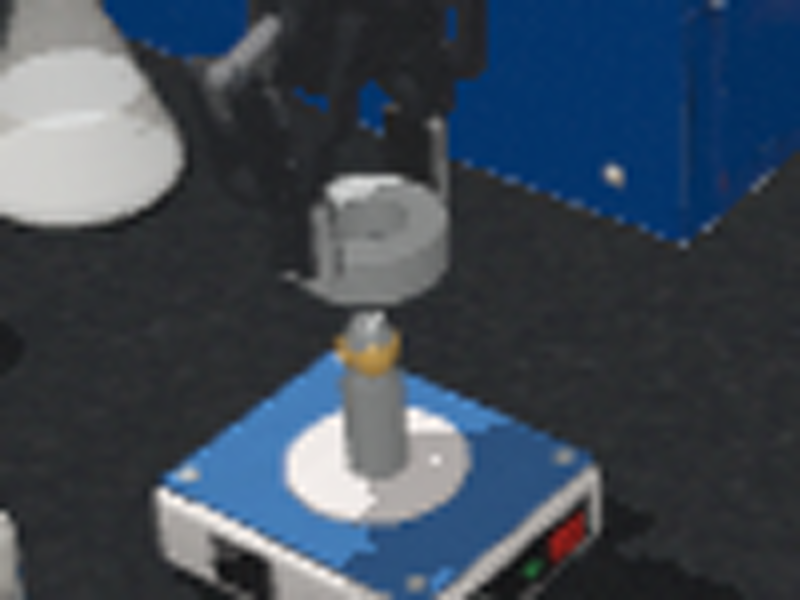

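View pics/a4tc.png

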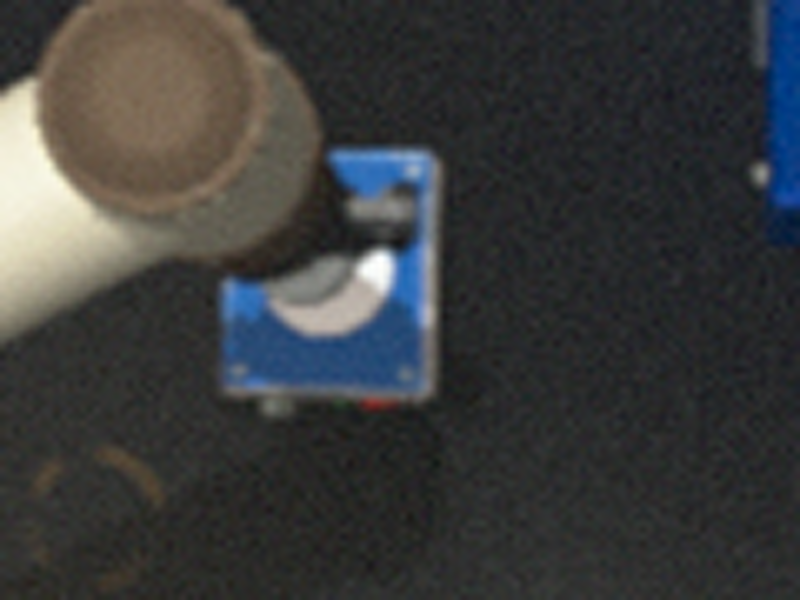

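```bash
cat > ov.py <<'E'
import sys
from h import *
def overlay(src,c,box,circs,out):
    im=cv2.imread(src);u0,v0,w,hh=box;s=8
    b=cv2.resize(im[v0:v0+hh,u0:u0+w],None,fx=s,fy=s,interpolation=cv2.INTER_CUBIC)
    for ctr,r,col in circs:
        p=((circ(c,ctr,r)-[u0,v0]+.5)*s-.5)
        cv2.polylines(b,[np.round(p*16).astype(np.int32)],True,col,1,cv2.LINE_AA,4)
    cv2.imwrite(out,b)
E
python3 - <<'E'
from ov import *
G=(0,255,0);Y=(0,255,255);M=(255,0,255)
S=(579.5,129-1.5)
z=143-4
cs=[((*S,48),34,G),((*S,48),12,G),((*S,86),12,G),((*S,112),6,G),((*S,99.5),12,Y)]
R=(578.8,129.2-1.5)
cs+=[((*R,z),28,M),((*R,z+20),28,M),((*R,z+20),14,M)]
overlay("pics/a4.png","side",(220,170,100,75),cs,"pics/a4o.png")
E
```

```text
(no output)
```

View pics/a4o.png

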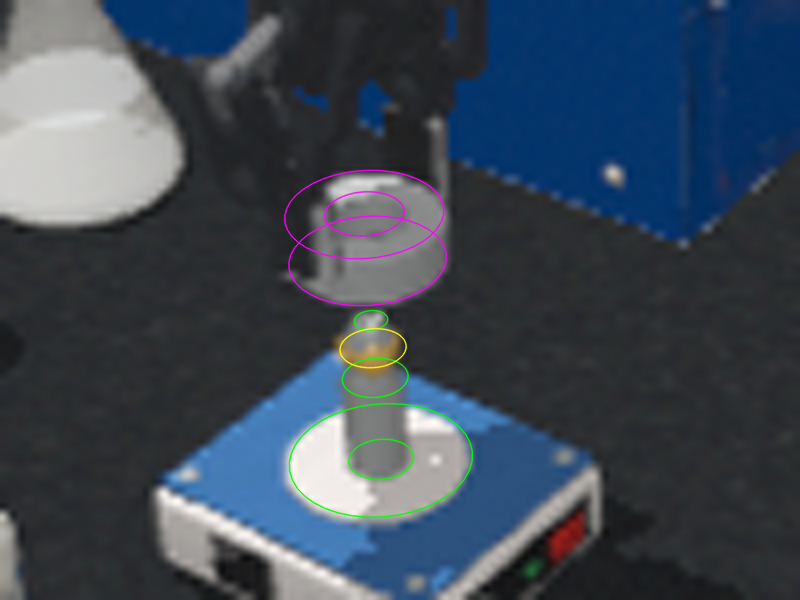

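```bash
python3 - <<'E'
from m import *
for c,uv in(("side",(268,234)),("top",(279,181))):
    im=cv2.imread(f"pics/{c}0.png")
    hsv=cv2.cvtColor(im,cv2.COLOR_BGR2HSV).astype(int)
    m=((hsv[...,2]>100)&(hsv[...,1]<90)).astype(np.uint8)
    u0,v0=uv; a=np.full_like(m,0); a[v0-12:v0+16,u0-16:u0+16]=m[v0-12:v0+16,u0-16:u0+16]
    print("\n".join("".join(".#"[x] for x in r[u0-20:u0+20]) for r in a[v0-16:v0+18]))
E
```

```text
........................................
........................................
........................................
........................................
............################............
..........###################...........
.........#####################..........
........#######################.........
........#######################.........
.......########################.........
.......########################.........
.......#######################..........
........######################..........
........#####################...........
.........###################............
..........#################.............
............#############...............
................#####...................
........................................
....##.............................#....
....####.........................###....
.....#####......................####....
......######...................####.....
......########................####......
......###########......##....####.......
......#############....##...####........
......###############.....####....
[... 987 characters left out ...]
...
....#.....########...#########.....#....
..........####################.....#....
...........##################......#....
...........##################.....##....
............################......##....
.............##############.......##....
..............############........##....
...............##########.........##....
..................####............##....
..................................##....
..................................##....
..................................##....
..................................##....
......##.......................##.##....
...............................##.##....
........................................
........................................
```

```bash
cat > ef.py <<'E'
from m import *
from scipy.ndimage import map_coordinates,gaussian_filter
def edgefit(src,c,xy,z,r,sel,sign=None,it=6,W=4,chan=None):
    """sel(angle deg in image, 0=right,90=down)->bool; sign -1: bright inside"""
    im=cv2.imread(src) if isinstance(src,str) else src
    g=gaussian_filter((im[...,2] if chan is None else im[...,chan]).astype(float),0.6) 
    p=np.array(xy,float);n=120;a=np.linspace(0,2*np.pi,n,endpoint=False)
    def P(p):return proj(c,np.c_[p[0]+r*np.cos(a),p[1]+r*np.sin(a),np.full(n,z)])
    for k in range(it):
        q=P(p);ctr=q.mean(0)
        t=np.roll(q,-1,0)-np.roll(q,1,0);nn=np.c_[t[:,1],-t[:,0]];nn/=np.linalg.norm(nn,axis=1)[:,None]
        nn*=np.sign((nn*(q-ctr)).sum(1))[:,None]
        ang=np.degrees(np.arctan2(*(q-ctr).T[::-1]))%360
        s=np.arange(-W,W+.01,.2)
        pts=q[:,None]+nn[:,None]*s[None,:,None]
        v=map_coordinates(g,[pts[...,1],pts[...,0]],order=1);gr=np.gradient(v,axis=1)
        f=gr*(sign or 1) if sign else abs(gr)
        f=f*np.exp(-(s/ (W*.6))**2)
        off=s[f.argmax(1)];st=f.max(1)
        ok=np.array([sel(x) for x in ang])&(st>.8)
        J=np.stack([((P(p+d)-q)*nn).sum(1) for d in np.eye(2)],1)
        w=ok/(1+(off/1.0-np.median(off[ok])*0)**2*0.1)
        dp=np.linalg.lstsq(J*w[:,None],off*w,rcond=None)[0];p=p+dp
        W=max(2,W*.8)
    res=off-J@dp
    return p.round(2),ok.sum(),np.std(res[ok]).round(2)
E
python3 - <<'E'
from ef import *
al=lambda a:True
print("F top",edgefit("pics/top0.png","top",(579,131),48,34,al,-1))
print("F side",edgefit("pics/side0.png","side",(578,130),48,34,lambda a:not(240<a<300),-1))
print("F side a4",edgefit("pics/a4.png","side",(578,130),48,34,lambda a:not(240<a<360),-1))
for z in(137,138,139):
  print("L bottom a4",z,edgefit("pics/a4.png","side",(578,128),z,28,lambda a:10<a<110,-1))
  print("L top+bot right",z+20,edgefit("pics/a4.png","side",(578,128),z+20,28,lambda a:(310<a),-1))
print("L side0 top",edgefit("pics/side0.png","side",(462,272),20,28,lambda a:190<a<350,-1),edgefit("pics/side0.png","side",(462,272),0,28,lambda a:10<a<170,-1))
print("L top0",edgefit("pics/top0.png","top",(461,276),20,28,al,-1))
E
```

```text
F top (array([578.95, 131.15]), np.int64(120), np.float64(0.1))
F side (array([579.57, 129.53]), np.int64(107), np.float64(0.11))
F side a4 (array([579.02, 129.97]), np.int64(82), np.float64(0.12))
L bottom a4 137 (array([579.87, 125.47]), np.int64(26), np.float64(0.06))
L top+bot right 157 (array([577.64, 127.54]), np.int64(23), np.float64(0.14))
L bottom a4 138 (array([578.96, 126.56]), np.int64(26), np.float64(0.05))
L top+bot right 158 (array([576.62, 128.74]), np.int64(23), np.float64(0.14))
L bottom a4 139 (array([578.07, 127.63]), np.int64(26), np.float64(0.06))
L top+bot right 159 (array([575.57, 130.04]), np.int64(23), np.float64(0.13))
L side0 top (array([460.33, 274.19]), np.int64(52), np.float64(0.08)) (array([461.79, 271.55]), np.int64(51), np.float64(0.09))
L top0 (array([460.44, 274.61]), np.int64(120), np.float64(0.07))
```

>>> {"api": "send_rows", "payload": {"translation": [[-0.9,2.4,0],[0,0,15],[0,0,15],[0,0,8],[0,0,4]], "dr": [[0,0,0],[0,0,0],[0,0,0],[0,0,0],[0,0,0]], "grip": [50,50,50,50,50]}}

```text
clock: 7.3
position: [579.9, 130.7, 100.2]
ee_rot: [0.0, 1.0, -0.0, -0.001]
contact_force: [-0.4, -0.0, -1.6]
gripper_width: 53.2
```

```bash
python3 look.py a5 220 170 100 75
```

```text
[579.9 130.7 100.2] 7.3 53.16883711919825 [-0.4 -0.  -1.6] [-0.01  0.03  0.01]
```

View pics/a5c.png

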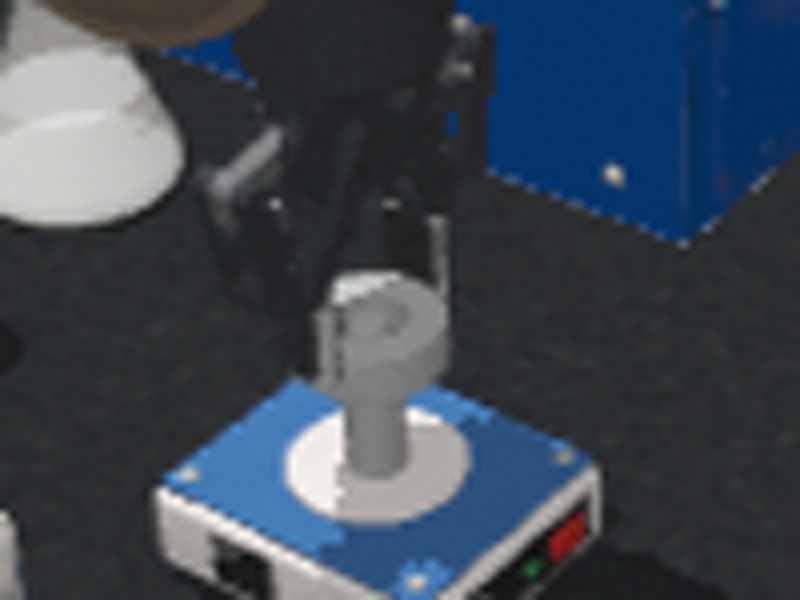

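Ring is over the nose with the balls hidden inside the bore (crop ~(395,320)), no contact force. Continue down.

>>> {"api": "send_rows", "payload": {"translation": [[0,0,5],[0,0,5],[0,0,5],[0,0,5],[0,0,5]], "dr": [[0,0,0],[0,0,0],[0,0,0],[0,0,0],[0,0,0]], "grip": [50,50,50,50,50]}}

```text
clock: 7.98
position: [580.3, 130.9, 76.0]
ee_rot: [-0.0, 1.0, 0.0, 0.0]
contact_force: [-0.4, -0.3, -1.7]
gripper_width: 53.5
```

>>> {"api": "send_rows", "payload": {"translation": [[0,0,6],[0,0,6],[0,0,5],[0,0,3],[0,0,0]], "dr": [[0,0,0],[0,0,0],[0,0,0],[0,0,0],[0,0,0]], "grip": [50,50,50,50,50]}}

```text
clock: 8.6
position: [580.2, 130.9, 56.1]
ee_rot: [-0.0, 1.0, -0.0, -0.0]
contact_force: [-0.0, 0.5, -2.2]
gripper_width: 53.5
```

>>> {"api": "send_rows", "payload": {"translation": [[0,0,1],[0,0,1],[0,0,1],[0,0,1],[0,0,0]], "dr": [[0,0,0],[0,0,0],[0,0,0],[0,0,0],[0,0,0]], "grip": [50,50,50,50,50]}}

```text
clock: 9.22
position: [580.3, 130.9, 53.1]
ee_rot: [-0.0, 1.0, -0.0, 0.0]
contact_force: [-2.6, -0.5, 5.1]
gripper_width: 53.2
```

>>> {"api": "send_rows", "payload": {"translation": [[0,0,0],[0,0,0],[0,0,0],[0,0,-15],[0,0,-30]], "dr": [[0,0,0],[0,0,0],[0,0,0],[0,0,0],[0,0,0]], "grip": [85,85,85,85,85]}}

```text
clock: 9.85
position: [579.7, 130.6, 97.4]
ee_rot: [0.0, 1.0, -0.001, -0.001]
contact_force: [-0.6, -0.1, 1.0]
gripper_width: 84.8
```

>>> {"api": "send_rows", "payload": {"translation": [[0,0,-40],[0,0,-30],[10,-20,0],[20,-40,0],[25,-50,0]], "dr": [[0,0,0],[0,0,0],[0,0,0],[0,0,0],[0,0,0]], "grip": [85,85,85,85,85]}}

```text
clock: 10.48
position: [524.0, 19.7, 167.0]
ee_rot: [-0.001, 1.0, -0.0, -0.0]
contact_force: [1.2, -0.5, -0.5]
gripper_width: 84.7
```

```bash
python3 look.py a6 220 170 100 75; python3 look.py a6t 240 140 80 60 top; python3 - <<'E'
from ef import *
print(edgefit("pics/a6.png","side",(579,130),68,28,lambda a:200<a<340,None),edgefit("pics/a6t.png","top",(579,130),68,28,lambda a:1,None))
t="pics/top0.png";s="pics/side0.png";al=lambda a:1
print("S",edgefit(t,"top",(463,-309),18,23,al,-1),edgefit(s,"side",(463,-310),18,23,lambda a:190<a<350,-1),edgefit(s,"side",(463,-310),0,23,lambda a:10<a<170,-1))
print("C",edgefit(t,"top",(463,-176),28,19,al,-1),edgefit(s,"side",(463,-176),28,19,lambda a:190<a<350,-1),edgefit(s,"side",(463,-176),0,19,lambda a:10<a<170,-1))
E
```

```text
[524.   19.7 167. ] 10.475 84.7155409533892 [ 1.2 -0.5 -0.5] [-0.03 -0.05 -0.  ]
[519.1  15.1 166.7] 10.525 85.21464168199772 [-4.6 -3.  -1.1] [-0.26  0.5   0.01]
(array([580.42, 128.32]), np.int64(40), np.float64(0.32)) (array([580.47, 139.22]), np.int64(75), np.float64(0.0))
S (array([ 462.45, -306.3 ]), np.int64(120), np.float64(0.0)) (array([ 462.65, -309.18]), np.int64(48), np.float64(0.07)) (array([ 464.56, -312.38]), np.int64(47), np.float64(0.04))
C (array([ 462.18, -173.92]), np.int64(120), np.float64(0.0)) (array([ 461.78, -175.75]), np.int64(49), np.float64(0.06)) (array([ 464.34, -179.71]), np.int64(49), np.float64(0.11))
```

View pics/a6c.png

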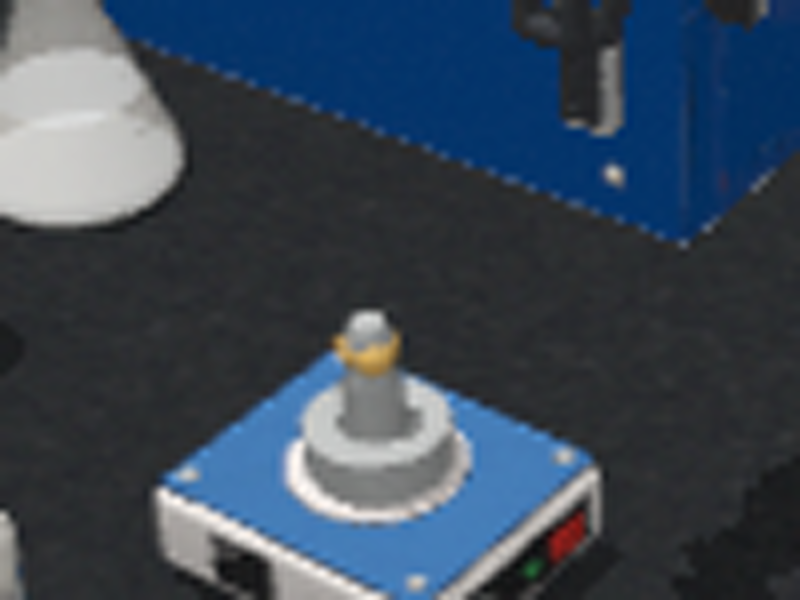

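>>> {"api": "send_rows", "payload": {"translation": [[9,-47,0],[9,-47,0],[9,-47,0],[9,-47,0],[9,-47,0]], "dr": [[0,0,0],[0,0,0],[0,0,0],[0,0,0],[0,0,0]], "grip": [85,85,85,85,85]}}

```text
clock: 11.2
position: [479.4, -215.5, 167.2]
ee_rot: [-0.0, 1.0, 0.0, -0.0]
contact_force: [0.7, -0.1, -0.1]
gripper_width: 85.3
```

>>> {"api": "send_rows", "payload": {"translation": [[9,-47,20],[9,-47,20],[0,0,20],[0,0,20],[0,0,0]], "dr": [[0,0,0],[0,0,0],[0,0,0],[0,0,0],[0,0,0]], "grip": [85,85,85,85,85]}}

```text
clock: 11.82
position: [460.6, -307.8, 85.7]
ee_rot: [0.0, 1.0, 0.001, -0.002]
contact_force: [0.6, -0.1, 0.6]
gripper_width: 85.2
```

```bash
python3 look.py a7 310 140 100 75
```

```text
[ 460.6 -307.8   85.7] 11.825 85.21280703141993 [ 0.6 -0.1  0.6] [ 0.01 -0.02  0.01]
```

View pics/a7c.png

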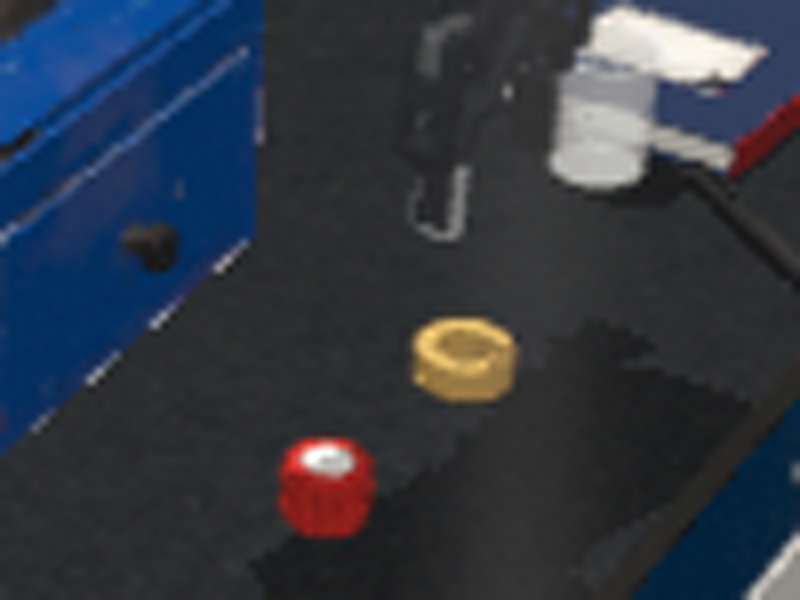

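>>> {"api": "send_rows", "payload": {"translation": [[-2.4,0,30],[0,0,26],[0,0,18],[0,0,8],[0,0,2]], "dr": [[0,0,0],[0,0,0],[0,0,0],[0,0,0],[0,0,0]], "grip": [85,85,85,85,85]}}

```text
clock: 12.5
position: [465.2, -308.1, 3.8]
ee_rot: [-0.0, 1.0, -0.0, 0.0]
contact_force: [-0.3, 0.8, -0.2]
gripper_width: 85.1
```

>>> {"api": "send_rows", "payload": {"translation": [[0,0,0],[0,0,0],[0,0,0],[0,0,0],[0,0,0]], "dr": [[0,0,0],[0,0,0],[0,0,0],[0,0,0],[0,0,0]], "grip": [40,40,40,40,40]}}

```text
clock: 13.12
position: [465.3, -308.4, 4.7]
ee_rot: [-0.0, 1.0, -0.0, 0.001]
contact_force: [-1.8, 1.4, 5.8]
gripper_width: 43.4
```

>>> {"api": "send_rows", "payload": {"translation": [[0,0,-15],[0,0,-40],[0,0,-50],[0,20,-35],[0,45,0]], "dr": [[0,0,0],[0,0,0],[0,0,0],[0,0,0],[0,0,0]], "grip": [40,40,40,40,40]}}

```text
clock: 13.75
position: [466.9, -243.9, 147.6]
ee_rot: [0.001, 1.0, -0.001, 0.004]
contact_force: [1.0, 0.5, -1.3]
gripper_width: 43.4
```

>>> {"api": "send_rows", "payload": {"translation": [[0,50,0],[0,50,0],[0,50,0],[-10,50,0],[-20,50,0]], "dr": [[0,0,0],[0,0,0],[0,0,0],[0,0,0],[0,0,0]], "grip": [40,40,40,40,40]}}

```text
clock: 14.38
position: [494.3, 8.4, 144.6]
ee_rot: [-0.0, 1.0, 0.0, 0.001]
contact_force: [1.9, -1.1, -0.4]
gripper_width: 43.3
```

>>> {"api": "send_rows", "payload": {"translation": [[-25,45,0],[-30,45,0],[-20,25,0],[-9,9,0],[0,0,0]], "dr": [[0,0,0],[0,0,0],[0,0,0],[0,0,0],[0,0,0]], "grip": [40,40,40,40,40]}}

```text
clock: 15.0
position: [578.5, 130.9, 143.4]
ee_rot: [-0.0, 1.0, -0.0, -0.0]
contact_force: [-0.7, 0.3, -0.6]
gripper_width: 43.3
```

>>> {"api": "send_rows", "payload": {"translation": [[0,0,0],[0,0,0],[0,0,0],[0,0,0],[0,0,0]], "dr": [[0,0,0],[0,0,0],[0,0,0],[0,0,0],[0,0,0]], "grip": [40,40,40,40,40]}}

```text
clock: 15.62
position: [578.6, 130.8, 143.4]
ee_rot: [0.0, 1.0, 0.0, 0.0]
contact_force: [0.1, 0.3, -0.9]
gripper_width: 43.8
```

```bash
python3 look.py b1 220 170 100 75; python3 - <<'E'
from ef import *
for z in(137,138,139):
  print(z,edgefit("pics/b1.png","side",(578,128),z,23,lambda a:10<a<110,-1),edgefit("pics/b1.png","side",(578,128),z+18,23,lambda a:310<a,-1))
E
```

```text
[578.6 130.8 143.4] 15.625 43.827895005901944 [ 0.1  0.3 -0.9] [0.02 0.01 0.04]
137 (array([579.85, 125.83]), np.int64(26), np.float64(0.08)) (array([577.35, 128.53]), np.int64(23), np.float64(0.04))
138 (array([578.84, 126.62]), np.int64(26), np.float64(0.05)) (array([576.49, 129.64]), np.int64(23), np.float64(0.04))
139 (array([577.9 , 127.61]), np.int64(26), np.float64(0.05)) (array([575.57, 130.74]), np.int64(23), np.float64(0.06))
```

View pics/b1c.png

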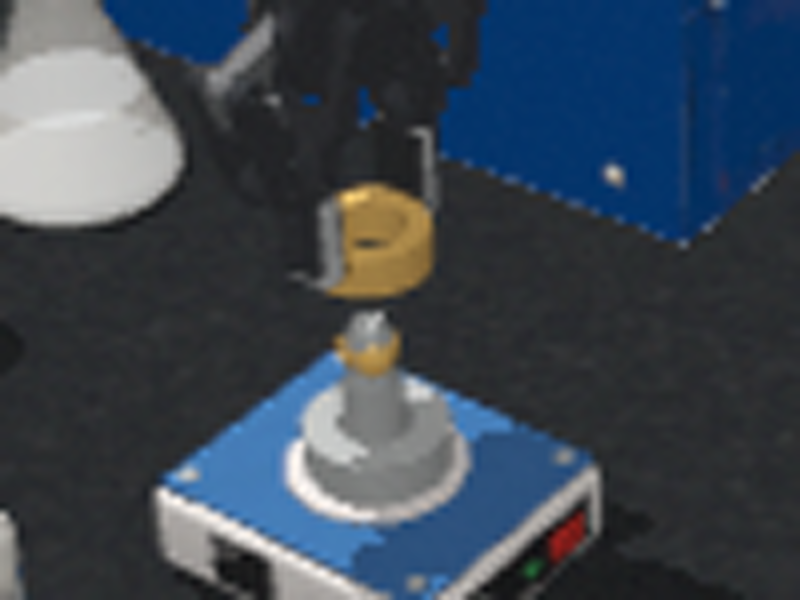

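>>> {"api": "send_rows", "payload": {"translation": [[-2,0.4,0],[0,0,15],[0,0,15],[0,0,8],[0,0,4]], "dr": [[0,0,0],[0,0,0],[0,0,0],[0,0,0],[0,0,0]], "grip": [40,40,40,40,40]}}

```text
clock: 16.3
position: [580.3, 131.1, 100.2]
ee_rot: [-0.0, 1.0, -0.0, -0.001]
contact_force: [-0.4, 0.5, -1.1]
gripper_width: 43.5
```

```bash
python3 look.py b2 220 170 100 75
```

```text
[580.3 131.1 100.2] 16.3 43.54214898572786 [-0.4  0.5 -1.1] [ 0.01 -0.   -0.02]
```

View pics/b2c.png

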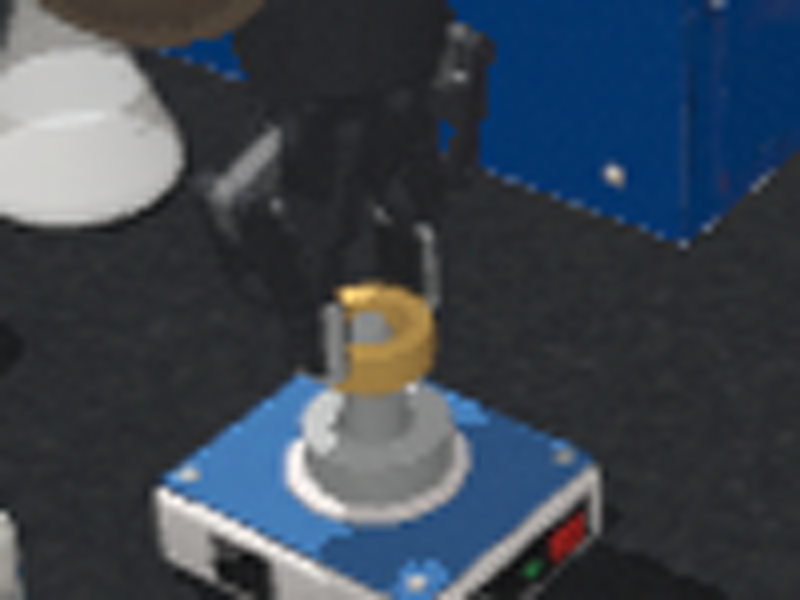

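Small ring is round the stud (nose seen in its bore at crop (370,325)), no force. Lower on.

>>> {"api": "send_rows", "payload": {"translation": [[0,0,6],[0,0,6],[0,0,6],[0,0,5],[0,0,1]], "dr": [[0,0,0],[0,0,0],[0,0,0],[0,0,0],[0,0,0]], "grip": [40,40,40,40,40]}}

```text
clock: 16.98
position: [580.4, 131.2, 76.8]
ee_rot: [0.0, 1.0, -0.0, -0.0]
contact_force: [-0.7, 0.2, -1.5]
gripper_width: 43.3
```

>>> {"api": "send_rows", "payload": {"translation": [[0,0,1],[0,0,1],[0,0,1],[0,0,1],[0,0,0.5]], "dr": [[0,0,0],[0,0,0],[0,0,0],[0,0,0],[0,0,0]], "grip": [40,40,40,40,40]}}

```text
clock: 17.6
position: [580.6, 131.3, 72.8]
ee_rot: [-0.0, 1.0, -0.0, -0.0]
contact_force: [-0.4, 0.1, 1.2]
gripper_width: 43.3
```

>>> {"api": "send_rows", "payload": {"translation": [[0,0,1],[0,0,0],[0,0,0],[0,0,0],[0,0,-25]], "dr": [[0,0,0],[0,0,0],[0,0,0],[0,0,0],[0,0,0]], "grip": [40,85,85,85,85]}}

```text
clock: 18.23
position: [579.2, 130.7, 94.9]
ee_rot: [0.0, 1.0, -0.001, -0.002]
contact_force: [0.1, 0.2, -0.2]
gripper_width: 84.9
```

>>> {"api": "send_rows", "payload": {"translation": [[0,0,-40],[0,0,-25],[20,-20,0],[30,-40,0],[25,-50,0]], "dr": [[0,0,0],[0,0,0],[0,0,0],[0,0,0],[0,0,0]], "grip": [85,85,85,85,85]}}

```text
clock: 18.85
position: [504.7, 20.7, 161.8]
ee_rot: [-0.001, 1.0, 0.0, 0.0]
contact_force: [0.7, -0.8, -0.1]
gripper_width: 84.9
```

>>> {"api": "send_rows", "payload": {"translation": [[20,-50,0],[20,-50,0],[3,-50,0],[0,-47,0],[0,0,0]], "dr": [[0,0,0],[0,0,0],[0,0,0],[0,0,0],[0,0,0]], "grip": [85,85,85,85,85]}}

```text
clock: 19.48
position: [462.3, -178.1, 161.7]
ee_rot: [0.002, 1.0, -0.0, -0.0]
contact_force: [0.1, 0.1, -0.3]
gripper_width: 85.0
```

```bash
python3 look.py b3 220 150 150 112; python3 - <<'E'
from ef import *
print(edgefit("pics/b3.png","side",(579,130),86,23,lambda a:200<a<340,None),edgefit("pics/b3.png","side",(579,130),68,23,lambda a:10<a<170,None))
E
```

```text
[ 462.3 -178.1  161.7] 19.475 84.99412742331373 [ 0.1  0.1 -0.3] [ 0.04 -0.02 -0.01]
(array([579.91, 130.49]), np.int64(39), np.float64(0.36)) (array([574.33, 134.78]), np.int64(49), np.float64(0.18))
```

View pics/b3c.png

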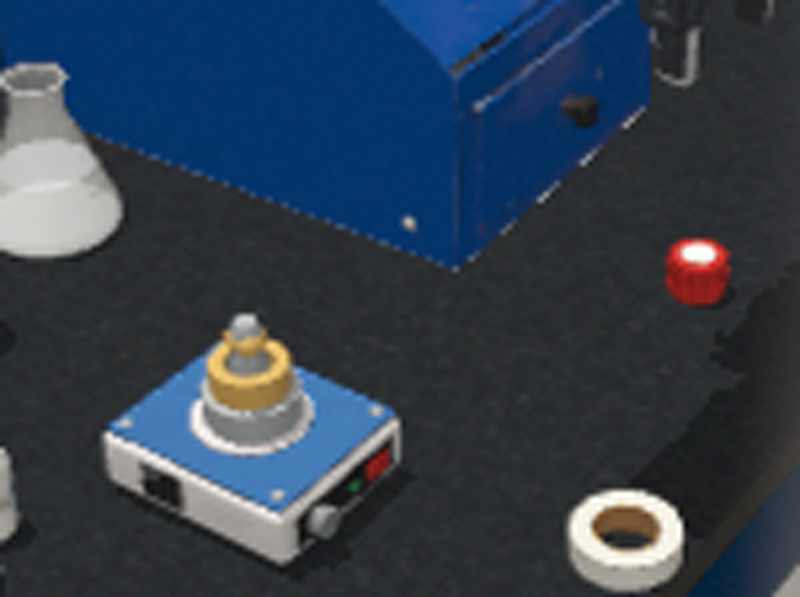

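>>> {"api": "send_rows", "payload": {"translation": [[0,0,30],[0,0,40],[0,0,30],[0,0,20],[0,0,0]], "dr": [[0,0,0],[0,0,0],[0,0,0],[0,0,0],[0,0,0]], "grip": [85,85,85,85,85]}}

```text
clock: 20.15
position: [461.7, -174.6, 40.6]
ee_rot: [-0.001, 1.0, 0.0, -0.002]
contact_force: [0.7, 0.6, 0.0]
gripper_width: 85.1
```

```bash
python3 look.py b4 300 150 100 75; python3 -c "
from ef import *
print(edgefit('pics/b4.png','side',(463,-176),28,19,lambda a:190<a<350,-1),edgefit('pics/b4.png','side',(463,-176),0,19,lambda a:10<a<170,-1))"
```

```text
[ 461.7 -174.6   40.6] 20.15 85.10699477703106 [0.7 0.6 0. ] [-0.03 -0.05  0.02]
(array([ 460.2 , -174.78]), np.int64(49), np.float64(0.17)) (array([ 464.31, -179.69]), np.int64(49), np.float64(0.1))
```

View pics/b4c.png

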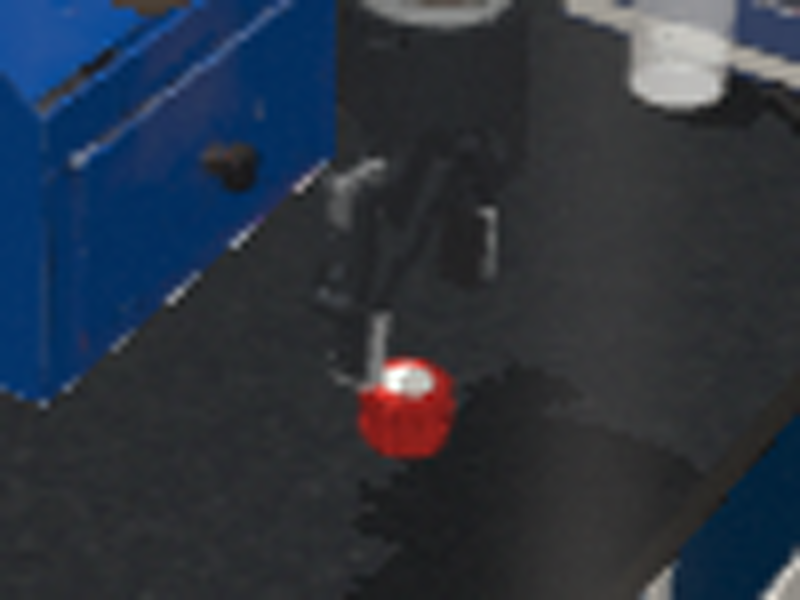

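>>> {"api": "send_rows", "payload": {"translation": [[-0.8,0,18],[0,0,14],[0,0,5],[0,0,0],[0,0,0]], "dr": [[0,0,0],[0,0,0],[0,0,0],[0,0,0],[0,0,0]], "grip": [85,85,85,85,60]}}

```text
clock: 20.82
position: [463.9, -175.7, 5.3]
ee_rot: [-0.0, 1.0, -0.0, 0.001]
contact_force: [-0.0, -0.5, -1.1]
gripper_width: 69.3
```

>>> {"api": "send_rows", "payload": {"translation": [[0,0,0],[0,0,0],[0,0,0],[0,0,0],[0,0,0]], "dr": [[0,0,0],[0,0,0],[0,0,0],[0,0,0],[0,0,0]], "grip": [25,25,25,25,25]}}

```text
clock: 21.45
position: [463.8, -175.8, 5.5]
ee_rot: [-0.0, 1.0, -0.0, 0.0]
contact_force: [-1.1, -0.3, 4.6]
gripper_width: 36.0
```

>>> {"api": "send_rows", "payload": {"translation": [[0,0,-15],[0,0,-40],[0,0,-50],[0,20,-32],[0,45,0]], "dr": [[0,0,0],[0,0,0],[0,0,0],[0,0,0],[0,0,0]], "grip": [25,25,25,25,25]}}

```text
clock: 22.08
position: [465.4, -110.7, 144.6]
ee_rot: [0.001, 1.0, 0.0, 0.004]
contact_force: [1.0, -0.1, -0.1]
gripper_width: 35.5
```

>>> {"api": "send_rows", "payload": {"translation": [[0,50,0],[-10,50,0],[-20,45,0],[-30,40,0],[-30,30,0]], "dr": [[0,0,0],[0,0,0],[0,0,0],[0,0,0],[0,0,0]], "grip": [25,25,25,25,25]}}

```text
clock: 22.7
position: [553.9, 106.2, 141.8]
ee_rot: [-0.001, 1.0, 0.0, 0.0]
contact_force: [-0.3, -0.5, -0.5]
gripper_width: 35.4
```

>>> {"api": "send_rows", "payload": {"translation": [[-20,19,0],[-6,8,0],[0,0,0],[0,0,0],[0,0,0]], "dr": [[0,0,0],[0,0,0],[0,0,0],[0,0,0],[0,0,0]], "grip": [25,25,25,25,25]}}

```text
clock: 23.32
position: [578.9, 130.6, 142.1]
ee_rot: [0.0, 1.0, 0.0, -0.0]
contact_force: [0.6, 0.2, -0.3]
gripper_width: 35.6
```

>>> {"api": "send_rows", "payload": {"translation": [[0,0,0],[0,0,0],[0,0,0],[0,0,0],[0,0,0]], "dr": [[0,0,0],[0,0,0],[0,0,0],[0,0,0],[0,0,0]], "grip": [25,25,25,25,25]}}

```text
clock: 23.95
position: [579.4, 131.3, 141.8]
ee_rot: [-0.0, 1.0, -0.0, -0.0]
contact_force: [-0.5, 0.8, -0.7]
gripper_width: 35.6
```

```bash
python3 look.py c1 220 170 100 75; python3 - <<'E'
from ef import *
for z in(136,137,138):
  print(z,edgefit("pics/c1.png","side",(578,128),z,19,lambda a:10<a<110,-1),edgefit("pics/c1.png","side",(578,128),z+28,19,lambda a:310<a,-1))
E
```

```text
[579.4 131.3 141.8] 23.95 35.589041410697625 [-0.5  0.8 -0.7] [0.03 0.04 0.06]
136 (array([581.38, 129.02]), np.int64(26), np.float64(0.06)) (array([572.24, 133.07]), np.int64(23), np.float64(0.28))
137 (array([580.53, 129.99]), np.int64(26), np.float64(0.04)) (array([571.17, 134.05]), np.int64(23), np.float64(0.27))
138 (array([579.56, 130.97]), np.int64(26), np.float64(0.04)) (array([569.95, 134.88]), np.int64(23), np.float64(0.27))
```

View pics/c1c.png

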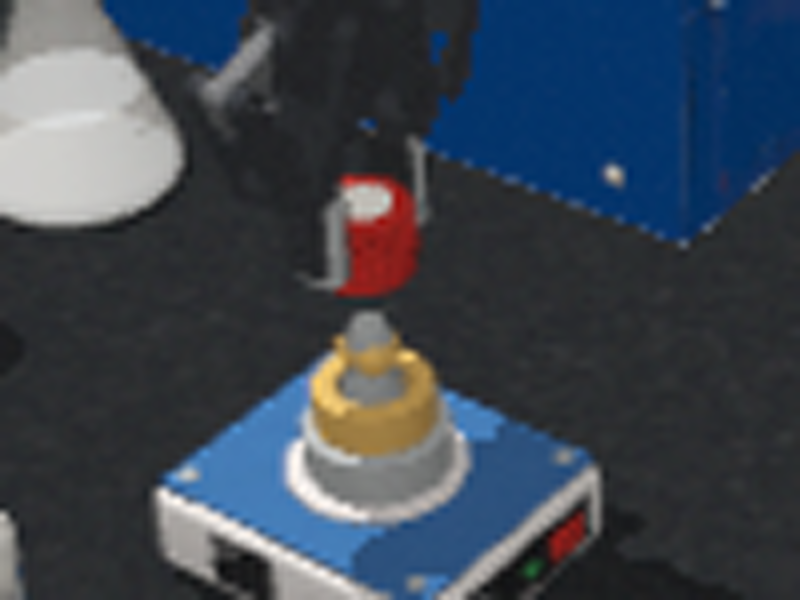

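>>> {"api": "send_rows", "payload": {"translation": [[1.3,0,0],[0,0,12],[0,0,10],[0,0,6],[0,0,2]], "dr": [[0,0,0],[0,0,0],[0,0,0],[0,0,0],[0,0,0]], "grip": [25,25,25,25,25]}}

```text
clock: 24.62
position: [578.6, 131.3, 111.5]
ee_rot: [-0.0, 1.0, -0.0, 0.0]
contact_force: [0.8, -0.3, 1.1]
gripper_width: 35.5
```

```bash
python3 look.py c2 220 170 100 75
```

```text
[578.6 131.3 111.5] 24.625 35.52910409382058 [ 0.8 -0.3  1.1] [-0.12 -0.32 -0.  ]
```

View pics/c2c.png

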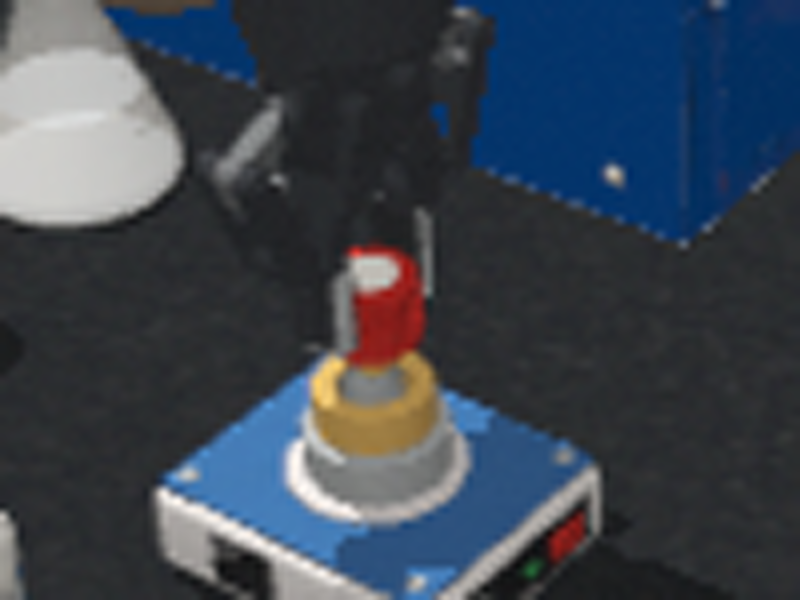

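>>> {"api": "send_rows", "payload": {"translation": [[-0.8,0,0],[0,0,1],[0,0,1],[0,0,1],[0,0,0]], "dr": [[0,0,0],[0,0,0],[0,0,0],[0,0,0],[0,0,0]], "grip": [25,25,25,25,25]}}

```text
clock: 25.3
position: [579.7, 131.4, 109.3]
ee_rot: [-0.0, 1.0, 0.0, 0.001]
contact_force: [2.1, -0.2, 1.3]
gripper_width: 35.5
```

```bash
python3 -c "
from bench import arm
s=arm.read_state();print(s['position'],s['contact_force'],s['wrist_torque'])"
```

```text
[579.65185619 131.3786244  109.34222606] [ 2.07756013 -0.18715108  1.29825756] [-0.2617073  -0.63994036  0.03448185]
```

>>> {"api": "send_rows", "payload": {"translation": [[-0.9,0,0],[0,0,0],[0,0,1],[0,0,1],[0,0,1]], "dr": [[0,0,0],[0,0,0],[0,0,0],[0,0,0],[0,0,0]], "grip": [25,25,25,25,25]}}

```text
clock: 25.92
position: [580.5, 131.3, 107.3]
ee_rot: [-0.0, 1.0, -0.0, 0.001]
contact_force: [-0.5, -2.0, 8.8]
gripper_width: 35.4
```

```bash
python3 -c "
from bench import arm
s=arm.read_state();print(s['position'],s['contact_force'],s['wrist_torque'])"
```

```text
[580.54882263 131.25458445 107.32409015] [-0.51131305 -2.01406898  8.77943057] [-0.53764645  0.03477072  0.05765111]
```

>>> {"api": "send_rows", "payload": {"translation": [[0,-0.4,1.5],[0,0,1.5],[0,0,1.5],[0,0,1.5],[0,0,1]], "dr": [[0,0,0],[0,0,0],[0,0,0],[0,0,0],[0,0,0]], "grip": [25,25,25,25,25]}}

```text
clock: 26.55
position: [579.7, 130.9, 97.6]
ee_rot: [0.0, 1.0, -0.0, -0.0]
contact_force: [4.7, -0.3, -3.4]
gripper_width: 35.5
```

```bash
python3 look.py c3 220 170 100 75
```

```text
[579.7 130.9  97.6] 26.55 35.48797960356597 [ 4.7 -0.3 -3.4] [-0.04 -1.17 -0.02]
```

View pics/c3c.png

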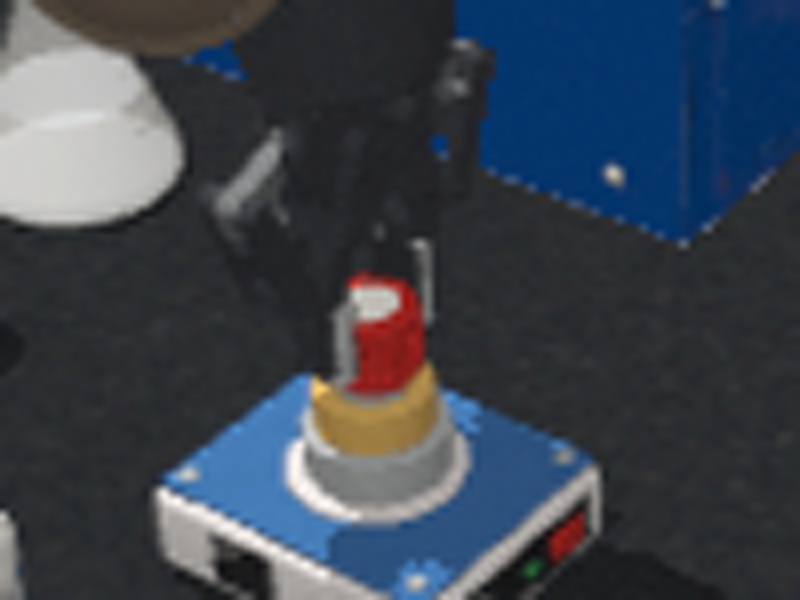

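>>> {"api": "send_rows", "payload": {"translation": [[-1,0,1.5],[0,0,1.5],[0,0,1.5],[0,0,1],[0,0,1]], "dr": [[0,0,0],[0,0,0],[0,0,0],[0,0,0],[0,0,0]], "grip": [25,25,25,25,25]}}

```text
clock: 27.22
position: [580.0, 130.7, 95.4]
ee_rot: [-0.001, 1.0, -0.001, -0.0]
contact_force: [-8.3, 0.3, 18.3]
gripper_width: 35.5
```

>>> {"api": "send_rows", "payload": {"translation": [[-0.5,0,0.5],[0,0,0.5],[0,0,0.5],[0,0,0],[0,0,0]], "dr": [[0,0,0],[0,0,0],[0,0,0],[0,0,0],[0,0,0]], "grip": [25,25,25,25,25]}}

```text
clock: 27.85
position: [580.0, 130.7, 95.4]
ee_rot: [-0.001, 1.0, -0.001, -0.0]
contact_force: [-10.8, 1.5, 22.3]
gripper_width: 35.7
```

>>> {"api": "send_rows", "payload": {"translation": [[0.5,0,0.5],[0.5,0,0.5],[0.5,0,0.5],[0,0,0],[0,0,0]], "dr": [[0,0,0],[0,0,0],[0,0,0],[0,0,0],[0,0,0]], "grip": [25,25,25,25,25]}}

```text
clock: 28.48
position: [580.1, 130.8, 95.3]
ee_rot: [-0.001, 1.0, -0.0, 0.001]
contact_force: [-9.7, -0.2, 26.2]
gripper_width: 35.4
```

```bash
python3 look.py c4 220 170 100 75; python3 look.py c4t 160 120 300 160 top
```

```text
[580.1 130.8  95.3] 28.475 35.388335277494136 [-9.7 -0.2 26.2] [-0.25  2.87  0.02]
[580.1 130.8  95.3] 28.525 35.66826454034545 [-9.4 -0.8 26.4] [-0.31  2.82 -0.03]
```

View pics/c4c.png

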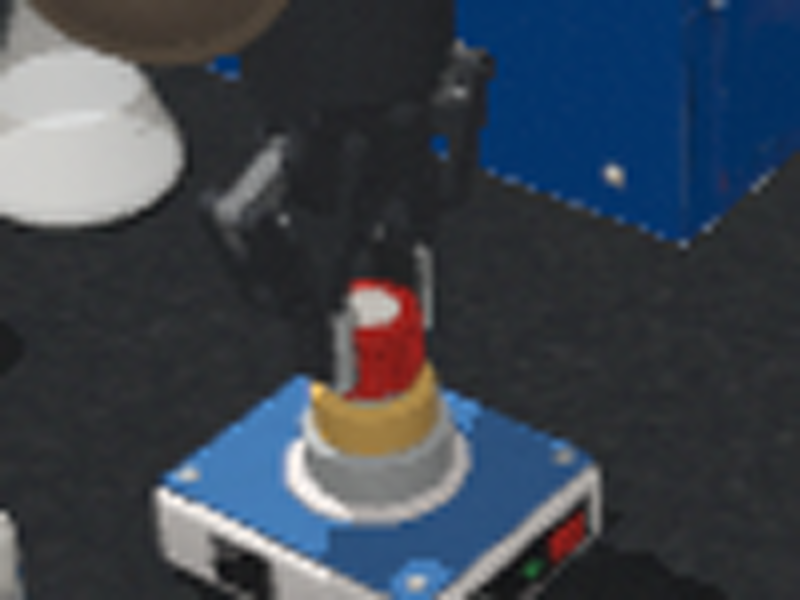

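View pics/c4tc.png

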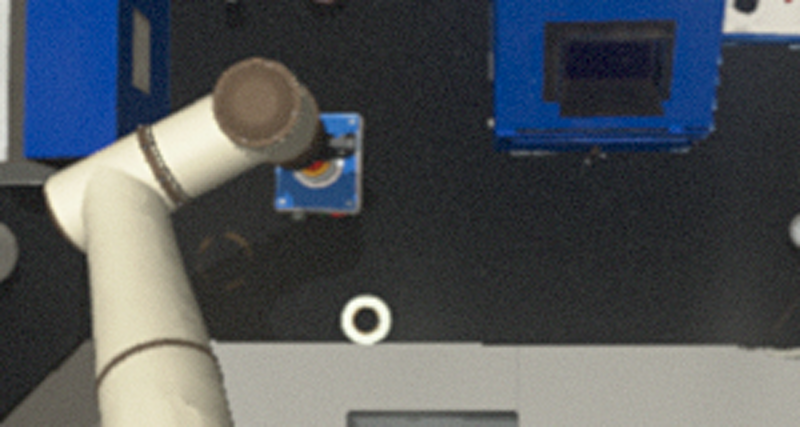

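```bash
python3 -c "
from bench import arm
s=arm.read_state();print(s['clock'],s['position'],s['contact_force'],s['gripper_width'])
print(arm.job_done())"
```

```text
28.575 [580.08323637 130.75701457  95.31975351] [-9.97053741 -2.2914993  25.71443565] 35.71173742835576
the job is handed in; nothing more can be done
None
```

The job is handed in at 28.6 s: the large steel ring, then the small brass ring, are on the spindle, and the red cap is snapped onto the stud. The gripper is still holding the cap and pressing down with about 26 N.

- **Rings:** both made first contact at the expected heights (TCP 53 mm and 73 mm). The side camera showed them stacked flat on the flange.
- **Cap:** it met the balls at about 9 N, then the balls pulled it down with about 3 N as it snapped over. It stopped at TCP 95.3 mm against 95.5 mm predicted for home.
- **Bystanders:** I did not touch any of them. The tape was where it started in the last top picture; I did not check the others at the end.

**Checks that disagreed:**
- The two cameras differed by 2–4 mm in y. I corrected each fit by comparing the held part with the spindle in the side picture.
- The gripper reads about 3 mm narrower than the true sizes.
- A sideways force of about 10 N in x remained during the final press. It was steady, so I left it.
- My contour fit of the seated small ring's lower edge was unreliable, so for its seating I relied on the contact height and the picture.

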